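# Cue the helper at the nut chopper

### The job

Get a portion of chopped nuts under way: with the fingers, gently push the empty cream ramekin along the counter, without lifting or tipping it, until it stands close beside the nut chopper's jar, on the side away from the crank and within about three centimetres of the glass, and draw the fingers away from it. Then show the helper what to do without touching: point straight down at the middle of the ramekin of hazelnuts with the fingertips two or three centimetres above it and hold still for two seconds, then point down in the same way at the wooden knob of the chopper's crank, and finish still pointing there. Touch none of the other things on the counter and do not shove the chopper with the ramekin.

Things in the scene. Friction and masses are not known exactly. Their poses are not given: they have to be found in the camera images.
- empty_ramekin_center (a point): The empty cream ceramic ramekin: a round fluted dish with upright sides, 90 mm across outside, 50 mm high, wall 5 mm, about 0.24 kg, loose on the counter, open at the top. This point is on its axis half-way up (25 mm above its underside); z is up. It is too wide to take across in most grippers and is to be pushed only.
- nut_ramekin_top (a point): The other cream ramekin, the same dish but full of brown hazelnuts. This point is on its axis at the height of its rim, 50 mm above the counter; the nuts heap up to about 60 mm above the counter. Only to be pointed at.
- chopper: The hand-crank nut chopper, loose on the counter, about 1 kg: a squat clear glass jar (90 mm across, 86 mm high), a steel screw collar (94 mm across) and on it a red hopper that widens to 97 mm across at its open top, 180 mm above the counter. Origin: centre of its underside; z is up; its own y axis points to the side where the crank is (the crank arm and knob stand 47 to 104 mm from the jar's axis on that side).
- crank_knob (a point): The pale turned-wood knob at the end of the black cast-iron crank arm: a round grip 25 mm across and 40 mm long, its length lying level along the chopper's y axis. This point is the middle of the knob, so its top is 12.5 mm above this point. It lies 84 mm from the jar's axis and 168 to 193 mm above the counter.
- crank (a joint): Angle of the crank about the chopper's y axis (rad): 0 = arm straight up, positive = knob leaning to the chopper's +x side; the arm is 65 mm long, on an axle 128 mm above the counter. It is stiff enough to stay where it is and must not be turned.
- mug: Speckled blue enamel mug, 87 mm across, 84 mm high, handle on its own +y side (to 71 mm from its axis). Origin: centre of underside. Bystander.
- muddler: Beechwood muddler lying on the counter, 232 mm long along its own x axis, 37 mm thick at its broad end (-x). Origin: under its middle, at the counter. Bystander.
- cone_stand: Cast aluminium cone stand, 230 mm long along its own y axis, 90 mm wide, plate top 100 mm high; two sugar cones stand in it, up to 156 mm high. Origin: centre of its foot. Bystander.
- dipper: Ice-cream dipper lying on the counter, about 210 mm long along its own x axis, steel bowl (56 mm across, 30 mm high) at +x, ivory handle. Origin: under its middle. Bystander.
- sauce_bottle: Caramel sauce squeeze bottle standing upright, 60 mm across, 190 mm high, white cap and nozzle. Origin: centre of underside. Bystander.
There are look-alikes about, which are no part of the job. Leave any black or green look-alike of the part that bears empty_ramekin_center alone.

How it is judged:
On the way, in this order (a step that is already met when the one before it is completed fails the run):
1. the empty ramekin stands beside the chopper's jar, away from the crank, and has been let go (horizontal distance between empty_ramekin_center and chopper below 0.13 m and y of empty_ramekin_center in the frame of chopper below -0.03 m and angle between empty_ramekin_center's own z axis and vertical below 0.06 rad and height (world z) of empty_ramekin_center below 0.029 m and contact force between the fingers and empty_ramekin below 0.1 N and linear speed of empty_ramekin below 0.02 m/s), for 0.2 s.
2. the fingertips point at the ramekin of hazelnuts from just above and dwell there (distance between the grasp point and nut_ramekin_top between 0.025 and 0.078 m and horizontal distance between the grasp point and nut_ramekin_top below 0.03 m), for 1.5 s.
3. the fingertips point at the crank knob from just above and dwell there (distance between the grasp point and crank_knob between 0.034 and 0.08 m and horizontal distance between the grasp point and crank_knob below 0.02 m), for 1 s.
At the end, for the whole second after the job is handed in: The empty ramekin rests upright, its axis within 130 mm of the jar's axis and 30 mm or more to the side away from the crank; the grasp point between the fingers is still above the crank knob, within 20 mm sideways and 34 to 80 mm from the knob's middle (all of step 3 and horizontal distance between empty_ramekin_center and chopper below 0.13 m and y of empty_ramekin_center in the frame of chopper below -0.03 m and angle between empty_ramekin_center's own z axis and vertical below 0.06 rad and height (world z) of empty_ramekin_center below 0.029 m and linear speed of empty_ramekin below 0.02 m/s); the robot touches nothing.
It fails at once if the empty ramekin is lifted (over 8 mm), tipped or flung (height (world z) of empty_ramekin_center above 0.033 m or angle between empty_ramekin_center's own z axis and vertical above 0.3 rad or linear speed of empty_ramekin above 0.5 m/s).
It fails at once if the robot touches anything other than the empty ramekin on the counter (contact force between any of the fingers, the arm and chopper above 0.5 N or contact force between any of the fingers, the arm and nut_ramekin above 0.5 N or contact force between any of the fingers, the arm and mug above 0.5 N or contact force between any of the fingers, the arm and muddler above 0.5 N or contact force between any of the fingers, the arm and cone_stand above 0.5 N or contact force between any of the fingers, the arm and dipper above 0.5 N or contact force between any of the fingers, the arm and sauce_bottle above 0.5 N).
It fails at once if the chopper is shoved more than 10 mm or its crank is turned (distance of chopper from where it was at the start of the episode above 0.01 m or distance of crank_knob from where it was at the start of the episode above 0.02 m).
It fails at once if another thing on the counter is moved more than 12 mm (distance of any of nut_ramekin_top, mug, muddler, cone_stand, dipper, sauce_bottle from where it was at the start of the episode above 0.012 m).
It also fails if it takes over 72 s, if anything falls off the work surface, if the arm or the gripper's body presses on something with over 40 N, if the wrist force passes 120 N, or if a joint passes its speed limit or range.

### The arm

A 7-joint arm with a two-finger parallel gripper is mounted at the origin on the work surface. World frame = base frame: x ahead of the robot, y to its left, z up, the work surface at z = 0. Lengths are in m, angles in rad, forces in N, time in s.
With the tool pointing down it reaches from about 0.4 to 0.85 m from the base axis. Payload 4.5 kg.
Tool frame: the origin (TCP) lies between the finger pads; the fingertips stand 19 mm ahead of it and the grasp point (between the pads) is the TCP (r.tips_ahead is the distance from the TCP to the fingertips, in m); z points along the fingers, y is the line along which they close (so a half turn about z gives the same grasp; the last joint's range is limited). The gripper opens to 88 mm and grips with 3 to 60 N. Pads are 18 mm wide; open, the fingers measure 123 mm over their backs; the gripper's body (75 mm by 187 mm) begins 45 mm behind the grasp point.
Start: joints at [1.259, 0.689, -0.195, 1.565, 0.157, 0.902, -0.215], TCP at [0.212, -0.588, 0.258] pointing down, gripper open.
Joint ranges: [-3.01, 3.01], [-0.46, 2.08], [-1.47, 1.51], [0.13, 2.56], [-1, 4.14], [0.04, 2.09], [-2.66, 2.66]. Speed limits (rad/s): [2.57, 2.57, 3.14, 3.14, 3.14, 3.14, 3.14].

### API

Orientations are given as a unit quaternion [x, y, z, w].
In Python, from plant import r, cams, models gives the robot as it stands. The module is installed in compiled form; this text tells all that it offers.
- The arm moves only by the tool jog_arm, never from a script. Its arguments are lists of equal length, an entry for each row: "turn": the turn, a rotation vector about the tool's x, y, z in rad, a list of three; "translation": the shift along the tool's x, y, z in m, a list of three; "grip": the closure, from 0 (fully open) to 1 (shut). In form: {"turn": [[ax, ay, az], ...], "translation": [[tx, ty, tz], ...], "grip": [grip, ...]}. A call has 1 to 20 rows; each row is the pose to reach, as a shift and turn from the pose commanded when the call began, along the tool's axes at that moment; what a row does not reach only later rows make up. A row lasts 1/8 s, in which the tool goes at most 62.5 mm and 10.7 degrees, less where a joint would pass 70% of its speed; a pose out of reach is approached as far as the arm can. A call with a gripper value outside its range is refused whole. The fingers move at their own pace and stop on an object; "force" is the grip in N (left out, the last holds). Time passes only in rows, so rows that repeat a pose let the fingers close. It gives the time, the measured TCP pose, the force, the opening and the grip force at its end, in the units of the state.
- r.get_state(): the state, without advancing time (a new reading comes with each control period).
- cams.snapshot(name): name is "side" or "top" or "wrist"; returns the picture (480x640x3 uint8, red, green, blue); there is no depth.
- cams.camera_params(name): a dict with "fx", "fy", "cx", "cy" (pixels), "eye" and "orientation" of the camera in the world. Camera axes: x right, y up, looking along -z (the intrinsics and any distortion apply to the point x, -y, -z); pixel columns grow to the right and rows downward; lengths in m; the calibration is good to about 2 mm. A picture is of the moment at which its call begins: read the wrist's pose just before it. camera_params takes no time and is no camera call; for the wrist camera it gives the pose at the moment of the call.
- r.finish_job(): hands the job in; it is judged then, once.
Trained networks look in the newest picture that a camera, given by its name, has taken for a name from the list of things; names that differ only in an ending like _2 or _b are one class to them, and where a whole thing is asked for, a point or a joint stands for the part that bears it (a point fixed in the world has none). Each returns a list of dicts, best first, with "p" (0 to 1); they miss things now and then, are a little off and sometimes report something else, mostly with a low value. They report only what shows in the picture. A call takes as long as a camera call. They do not tell look-alikes from the thing itself.
- models.find_in(camera, name): "position" ([x, y, z] in m, in world coordinates, good to about 4 mm: the middle of the surface that is visible of it).
- models.masks_of(camera, name): "pixels" (480x640 bool, what is visible of it).
- models.place_of(camera, name): "position" ([x, y, z] in m, in world coordinates, good to about 4 mm: a listed point, or the origin of a listed thing).
The state is a dict: "clock": time; "q": joint angles; "qd": joint speeds; "joint_torque": joint torques, N m; "tool_pos": TCP position; "eef_rot": TCP orientation; "contact_force": force on the tool from outside, world axes, zero at the start; "moment": the same for the moment, N m; "opening": opening from 0.0 (shut) to 1.0 (fully open); "finger_force": force on a finger pad.
Only numpy, scipy, OpenCV 4.12 (cv2) and the standard library are available. Lean on these libraries where they do the work, as an engineer would, in place of code of your own. Each camera call takes 0.05 s, during which the arm holds its last target. There are 200 camera calls.

## Working session

There is one attempt and no reset: what is moved stays moved. The work goes in short steps, Python scripts to look and compute and a tool call to move; the robot and the scene stay as the last step left them, time stands still between calls to the robot, and variables do not carry over. Pictures are saved under pics/ and viewed, at most 10 in all, crops included, and the job is handed in when it is done.

Besides the shell and the picture viewer there is one more tool, called after "Emit:" in YAML: its name, and indented under it one key for each argument. jog_arm: Moves the arm, as the interface text tells. Its arguments: {"type":"object","properties":{"turn":{"type":"array"},"translation":{"type":"array"},"grip":{"type":"array"},"force":{"type":"number"}},"required":["turn","translation","grip"]}

```bash
mkdir -p pics
cat > h.py <<'E'
from plant import r,cams,models
import cv2,numpy as np
from scipy.spatial.transform import Rotation as R
np.set_printoptions(precision=4,suppress=True)
def snap(c,f=None):
    im=cams.snapshot(c)
    if f: cv2.imwrite('pics/'+f,im[:,:,::-1])
    return im
def proj(c,p):
    k=cams.camera_params(c); v=R.from_quat(k['orientation']).inv().apply(np.array(p)-k['eye'])
    return np.array([k['cx']+k['fx']*v[0]/-v[2],k['cy']+k['fy']*-v[1]/-v[2]])
def ray(c,u,v,z):
    k=cams.camera_params(c); d=R.from_quat(k['orientation']).apply([(u-k['cx'])/k['fx'],-(v-k['cy'])/k['fy'],-1])
    e=np.array(k['eye']); return e+d*(z-e[2])/d[2]
def tool(p):  # world target -> shift in tool axes
    s=r.get_state(); return R.from_quat(s['eef_rot']).inv().apply(np.array(p)-s['tool_pos'])
E
python3 - <<'E'
from h import *
s=r.get_state(); print(s['clock'],s['tool_pos'],R.from_quat(s['eef_rot']).as_matrix(),s['opening'],r.tips_ahead)
for c in('top','side'):
    snap(c,c+'0.png'); print(c,cams.camera_params(c))
    for n in('empty_ramekin_center','nut_ramekin_top','chopper','crank_knob','mug','muddler','cone_stand','dipper','sauce_bottle'):
        print(n,[(round(d['p'],2),np.array(d['position']),proj(c,d['position']).round()) for d in models.place_of(c,n)[:4]])
E
```

```text
0.0 [ 0.2116 -0.5874  0.2569] [[ 0.9408  0.339  -0.0008]
 [ 0.339  -0.9408  0.0017]
 [-0.0001 -0.0019 -1.    ]] 1.0005154131518523 0.019
top {'fx': 534.4470838502585, 'fy': 534.4470838502585, 'cx': 322.89761678640224, 'cy': 245.91123606215965, 'eye': array([ 0.4198, -0.0334,  1.4266]), 'orientation': array([-0.0339,  0.025 ,  0.7124, -0.7005])}
empty_ramekin_center [(0.84, array([ 0.3027, -0.2032,  0.0223]), array([396., 335.])), (0.76, array([ 0.4275, -0.3239,  0.022 ]), array([441., 286.])), (0.74, array([ 0.4453, -0.1566,  0.025 ]), array([377., 280.]))]
nut_ramekin_top [(0.98, array([ 0.5916, -0.2328,  0.0512]), array([406., 223.])), (0.37, array([ 0.7543,  0.1277, -0.0044]), array([269., 168.]))]
chopper [(0.97, array([0.567 , 0.1397, 0.0028]), array([264., 236.]))]
crank_knob [(0.64, array([0.532 , 0.2312, 0.1676]), array([218., 245.]))]
mug [(0.58, array([ 0.469 ,  0.3467, -0.0037]), array([188., 274.])), (0.41, array([0.5652, 0.1386, 0.0026]), array([265., 237.]))]
muddler [(0.67, array([ 0.7555, -0.1758, -0.0055]), array([380., 166.]))]
cone_stand [(0.73, array([ 0.7557,  0.
[... 642 characters left out ...]
er [(0.6, array([0.562 , 0.1409, 0.0046]), array([334., 217.]))]
crank_knob [(0.52, array([0.5285, 0.2244, 0.1723]), array([319., 141.])), (0.4, array([ 0.5904, -0.2383,  0.0511]), array([358., 341.]))]
mug [(0.93, array([0.4693, 0.3484, 0.002 ]), array([295., 162.]))]
muddler [(0.98, array([ 0.7544, -0.1767,  0.0001]), array([433., 327.]))]
cone_stand [(0.8, array([ 0.7546,  0.1288, -0.0014]), array([414., 221.])), (0.62, array([ 0.7555, -0.1726,  0.0029]), array([434., 324.])), (0.43, array([0.4654, 0.3454, 0.0014]), array([294., 163.]))]
dipper [(0.78, array([ 0.4518, -0.4386,  0.0003]), array([287., 455.])), (0.48, array([ 0.7527, -0.1738, -0.0007]), array([432., 326.]))]
sauce_bottle []
```

View pics/top0.png

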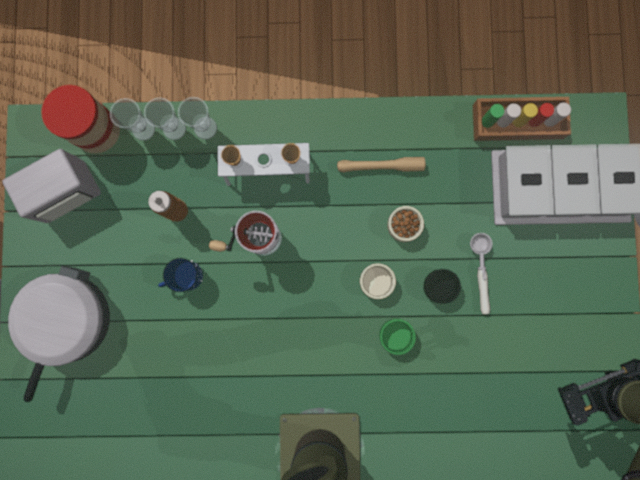

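View pics/side0.png

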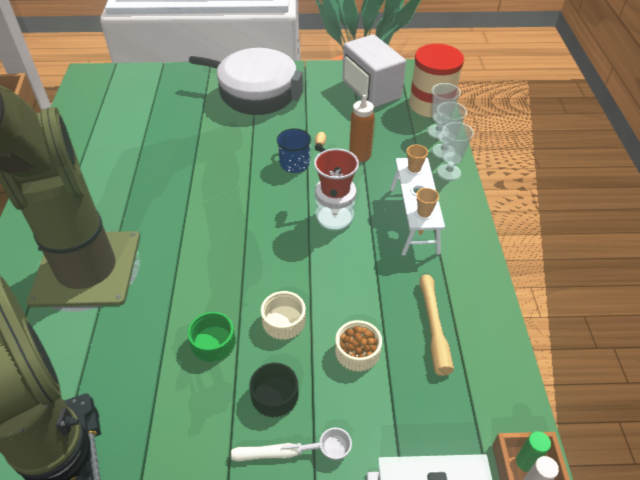

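Three empty ramekins show: cream at top (377,281) / side (284,315), black at top (441,286), and green at top (397,337). The cream one fits the description. The chopper is at top (260,235) and the hazelnuts at (406,223). I'll confirm the cream ramekin in a crop and measure the knob more closely.

Run:
```python
from h import *
a=cv2.imread('pics/top0.png'); b=cv2.imread('pics/side0.png')
f=lambda i,x,y,w,h:cv2.resize(i[y:y+h,x:x+w],(400,300),interpolation=cv2.INTER_CUBIC)
cv2.imwrite('pics/crop.png',np.vstack([np.hstack([f(a,340,195,128,96),f(b,230,260,128,96)]),np.hstack([f(a,190,200,100,75),f(b,270,120,128,96)])]))
snap('top');snap('side')
def tri(n):
    P=[];D=[]
    for c in('top','side'):
        m=models.masks_of(c,n)
        if not m: print('none',c,n);continue
        v,u=np.nonzero(m[0]['pixels']); uv=[(u.min()+u.max())/2,(v.min()+v.max())/2]; print(c,n,round(m[0]['p'],2),uv,u.min(),u.max(),v.min(),v.max())
tri('empty_ramekin_center');tri('crank_knob');tri('chopper')
for n in('crank_knob','sauce_bottle'):
  for c in('top','side'): print(c,n,[(d['p'],d['position'],proj(c,d['position'])) for d in models.find_in(c,n)[:3]])
def t2(a,b):
    A=[];B=[]
    for c,(u,v) in(('top',a),('side',b)):
        p0=ray(c,u,v,0);p1=ray(c,u,v,.2);d=(p1-p0)/np.linalg.norm(p1-p0);M=np.eye(3)-np.outer(d,d);A.append(M);B.append(M@p0)
    return np.linalg.solve(sum(A),sum(B))
print('knob',t2((219,245),(320.5,141)))
s=r.get_state();k=cams.camera_params('wrist'); print('wristcam in tool',R.from_quat(s['eef_rot']).inv().apply(k['eye']-s['tool_pos']))
```

```text
top empty_ramekin_center 0.8 [np.float64(376.5), np.float64(280.0)] 358 395 263 297
side empty_ramekin_center 0.66 [np.float64(274.0), np.float64(389.5)] 250 298 362 417
top crank_knob 0.7 [np.float64(222.0), np.float64(238.5)] 210 234 227 250
side crank_knob 0.72 [np.float64(320.0), np.float64(142.0)] 315 325 133 151
top chopper 0.87 [np.float64(244.5), np.float64(232.0)] 209 280 210 254
side chopper 0.82 [np.float64(336.5), np.float64(181.0)] 315 358 132 230
top crank_knob [(0.6, [0.5305, 0.2201, 0.179], array([221.2212, 244.9782]))]
side crank_knob [(0.46, [0.5305, 0.212, 0.1781], array([320.4455, 142.0772]))]
top sauce_bottle [(0.68, [0.6313, 0.3633, 0.1339], array([166.6704, 206.601 ]))]
side sauce_bottle [(0.87, [0.6412, 0.3516, 0.1014], array([362.2247, 130.1586])), (0.15, [0.7501, 0.0803, 0.0996], array([420.0173, 205.5118]))]
knob [0.5313 0.2274 0.1688]
wristcam in tool [ 0.0817  0.0011 -0.1294]
```

View pics/crop.png

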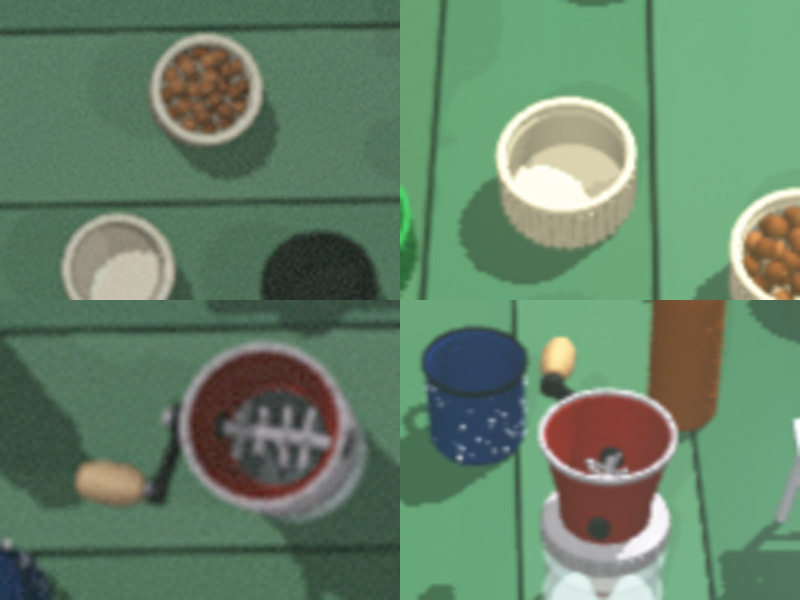

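The crop confirms it: the cream empty ramekin is at top-view pixel (377,281), and the knob is at (219,245) on the +y side. The knob's length lies nearly along world y. The wrist camera sits ahead on tool +x, so I'll push with the tool tilted back slightly to keep it clear of the hopper. First move is above the spot behind the ramekin, yawed, with the fingers half open as a cradle.

Emit:
jog_arm:
  turn:
    - [0, 0, -0.08]
    - [0, 0, -0.17]
    - [0, 0, -0.25]
    - [0, 0, -0.34]
    - [0, 0, -0.42]
    - [0, 0, -0.5]
    - [0, 0, -0.59]
    - [0, 0, -0.67]
    - [0, 0, -0.76]
    - [0, 0, -0.84]
    - [0, 0, -0.84]
    - [0, 0, -0.84]
  translation:
    - [0.032, -0.027, 0]
    - [0.064, -0.054, 0]
    - [0.095, -0.082, 0]
    - [0.127, -0.109, 0]
    - [0.159, -0.136, 0]
    - [0.191, -0.163, 0]
    - [0.223, -0.19, 0.01]
    - [0.254, -0.218, 0.03]
    - [0.286, -0.245, 0.045]
    - [0.318, -0.272, 0.057]
    - [0.318, -0.272, 0.057]
    - [0.318, -0.272, 0.057]
  grip: [0.5, 0.5, 0.5, 0.5, 0.5, 0.5, 0.5, 0.5, 0.5, 0.5, 0.5, 0.5]

```text
clock: 3.1
tool_pos: [0.4186, -0.2249, 0.2008]
eef_rot: [0.83, 0.558, -0.0, 0.0]
contact_force: [-0.1, -0.4, -0.3]
opening: 0.497
finger_force: 0.0
```

Run:
```python
from h import *
s=r.get_state(); print(s['clock'],s['tool_pos'],R.from_quat(s['eef_rot']).as_matrix(),s['opening'],s['q'])
snap('wrist','w1.png')
for n in('empty_ramekin_center','nut_ramekin_top','chopper'):
    print(n,[(round(d['p'],2),np.array(d['position']),proj('wrist',d['position']).round()) for d in models.place_of('wrist',n)[:4]])
snap('side')
print([(round(d['p'],2),np.array(d['position'])) for d in models.place_of('side','empty_ramekin_center')[:4]])
```

```text
3.1 [ 0.4186 -0.2249  0.2008] [[ 0.3763  0.9265 -0.0003]
 [ 0.9265 -0.3763 -0.0008]
 [-0.0008 -0.     -1.    ]] 0.4969365701973688 [ 0.6129  0.6064 -0.3402  2.0611  0.3845  0.5341 -0.3912]
empty_ramekin_center [(0.91, array([ 0.3007, -0.2087,  0.0261]), array([171., 253.])), (0.75, array([ 0.4297, -0.3214,  0.0284]), array([382., 320.])), (0.56, array([ 0.443 , -0.156 ,  0.0242]), array([317., 112.]))]
nut_ramekin_top [(0.63, array([ 0.5944, -0.236 ,  0.0499]), array([582., 140.]))]
chopper []
[(0.77, array([ 0.302 , -0.2045,  0.0231])), (0.69, array([ 0.4441, -0.1568,  0.0282])), (0.57, array([ 0.425 , -0.3204,  0.0241]))]
```

View pics/w1.png

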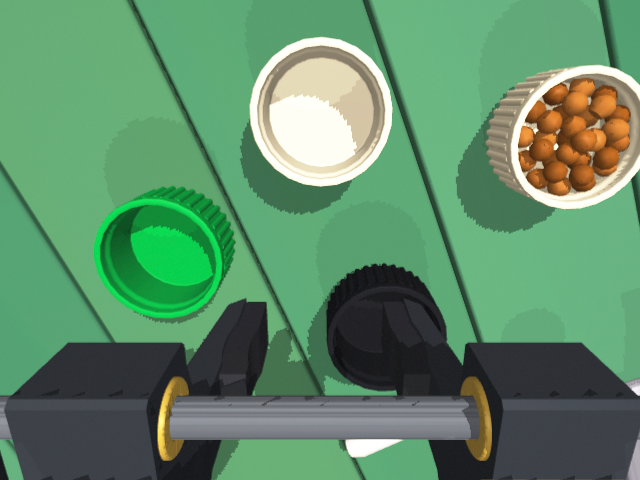

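The wrist picture shows the cream ramekin at (321,112), centred ahead of the fingers. The black and green look-alikes and the hazelnuts (575,135) are clear of the fingers' way down. Now tilt back and descend.

Emit:
jog_arm:
  turn:
    - [0, 0.13, 0]
    - [0, 0.26, 0]
    - [0, 0.26, 0]
    - [0, 0.26, 0]
    - [0, 0.26, 0]
    - [0, 0.26, 0]
    - [0, 0.26, 0]
    - [0, 0.26, 0]
    - [0, 0.26, 0]
    - [0, 0.26, 0]
    - [0, 0.26, 0]
  translation:
    - [0, 0, 0]
    - [0, 0, 0.01]
    - [0, 0, 0.035]
    - [0, 0, 0.06]
    - [0, 0, 0.085]
    - [0, 0, 0.11]
    - [0, 0, 0.13]
    - [0, 0, 0.15]
    - [0, 0, 0.163]
    - [0, 0, 0.168]
    - [0, 0, 0.168]
  grip: [0.5, 0.5, 0.5, 0.5, 0.5, 0.5, 0.5, 0.5, 0.5, 0.5, 0.5]

```text
clock: 4.78
tool_pos: [0.4189, -0.2245, 0.0328]
eef_rot: [0.822, 0.554, 0.108, -0.072]
contact_force: [-0.7, 0.6, 1.2]
opening: 0.496
finger_force: 0.0
```

Run:
```python
from h import *
s=r.get_state(); print(s['clock'],s['tool_pos'],R.from_quat(s['eef_rot']).as_matrix(),s['opening'],s['contact_force'])
d=np.array([0.3763,0.9265,0])
print('dir in tool',R.from_quat(s['eef_rot']).inv().apply(d),'per 0.01')
snap('side','s1.png')
```

```text
4.775 [ 0.4189 -0.2245  0.0328] [[ 0.3631  0.9267  0.0967]
 [ 0.8956 -0.3757  0.2381]
 [ 0.257   0.0001 -0.9664]] 0.4963038716602434 [-0.7349  0.5553  1.1709]
dir in tool [0.9664 0.0006 0.257 ] per 0.01
```

View pics/s1.png

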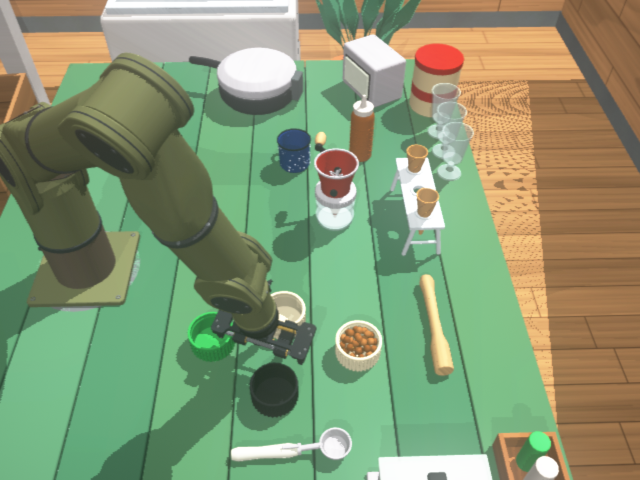

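The side view shows the gripper behind the cream ramekin (rim at (286,305)), clear of the black, green and hazelnut ramekins. Pushing now.

Emit:
jog_arm:
  turn:
    - [0, 0, 0]
    - [0, 0, 0]
    - [0, 0, 0]
    - [0, 0, 0]
    - [0, 0, 0]
    - [0, 0, 0]
    - [0, 0, 0]
    - [0, 0, 0]
    - [0, 0, 0]
    - [0, 0, 0]
    - [0, 0, 0]
    - [0, 0, 0]
    - [0, 0, 0]
    - [0, 0, 0]
    - [0, 0, 0]
    - [0, 0, 0]
    - [0, 0, 0]
    - [0, 0, 0]
    - [0, 0, 0]
    - [0, 0, 0]
  translation:
    - [0.0097, 0, 0.0026]
    - [0.0193, 0, 0.0051]
    - [0.0242, 0, 0.0064]
    - [0.029, 0, 0.0077]
    - [0.0338, 0, 0.009]
    - [0.0386, 0, 0.0103]
    - [0.0483, 0, 0.0129]
    - [0.058, 0, 0.0154]
    - [0.0676, 0, 0.018]
    - [0.0773, 0, 0.0206]
    - [0.087, 0, 0.0231]
    - [0.0966, 0, 0.0257]
    - [0.1063, 0, 0.0283]
    - [0.116, 0, 0.0308]
    - [0.1256, 0, 0.0334]
    - [0.1353, 0, 0.036]
    - [0.145, 0, 0.0386]
    - [0.1498, 0, 0.0398]
    - [0.1546, 0, 0.0411]
    - [0.1546, 0, 0.0411]
  grip: [0.5, 0.5, 0.5, 0.5, 0.5, 0.5, 0.5, 0.5, 0.5, 0.5, 0.5, 0.5, 0.5, 0.5, 0.5, 0.5, 0.5, 0.5, 0.5, 0.5]

```text
clock: 7.32
tool_pos: [0.4791, -0.0751, 0.0328]
eef_rot: [0.822, 0.555, 0.108, -0.073]
contact_force: [0.6, -0.1, 0.6]
opening: 0.5
finger_force: 0.1
```

```bash
cat > chk.py <<'E'
from h import *
s=r.get_state(); print(s['clock'],s['tool_pos'],s['contact_force'],s['opening'])
d=np.array([0.3763,0.9265,0])
for c in('top','side','wrist'):
    snap(c,'_'+c+'.png')
    for n in('empty_ramekin_center','chopper'):
        for q in models.place_of(c,n)[:4]:
            p=np.array(q['position']); v=p-s['tool_pos']
            print(c,n,round(q['p'],2),p,'along',v@d,'lat',v[0]*d[1]-v[1]*d[0])
E
python3 chk.py
```

```text
7.325 [ 0.4791 -0.0751  0.0328] [ 0.5712 -0.0778  0.6159] 0.49987733101538356
top empty_ramekin_center 0.56 [ 0.4979 -0.0271  0.026 ] along 0.05150527840989936 lat -0.0006466350123770989
top chopper 0.97 [0.5656 0.1389 0.0016] along 0.23077978840989935 lat -0.0003883850123771182
side empty_ramekin_center 0.84 [ 0.2989 -0.204   0.0244] along -0.18727627159010063 lat -0.1184526650123771
side empty_ramekin_center 0.72 [ 0.5021 -0.0262  0.0307] along 0.05391958840989935 lat 0.002905994987622885
side chopper 0.88 [0.5617 0.1368 0.001 ] along 0.22736656840989936 lat -0.0032115050123771305
wrist empty_ramekin_center 0.73 [ 0.4951 -0.0283  0.0238] along 0.04933983840989935 lat -0.002789275012377121
```

The ramekin is centred 50 mm ahead of the tool and 180 mm from the chopper's axis, so 65 mm more is needed.

Emit:
jog_arm:
  turn:
    - [0, 0, 0]
    - [0, 0, 0]
    - [0, 0, 0]
    - [0, 0, 0]
    - [0, 0, 0]
    - [0, 0, 0]
    - [0, 0, 0]
    - [0, 0, 0]
    - [0, 0, 0]
    - [0, 0, 0]
    - [0, 0, 0]
  translation:
    - [0.0048, 0, 0.0013]
    - [0.0106, 0, 0.0028]
    - [0.0174, 0, 0.0046]
    - [0.0242, 0, 0.0064]
    - [0.031, 0, 0.0082]
    - [0.0377, 0, 0.01]
    - [0.0445, 0, 0.0118]
    - [0.0512, 0, 0.0136]
    - [0.057, 0, 0.0152]
    - [0.0628, 0, 0.0167]
    - [0.0628, 0, 0.0167]
  grip: [0.5, 0.5, 0.5, 0.5, 0.5, 0.5, 0.5, 0.5, 0.5, 0.5, 0.5]

```text
clock: 9.15
tool_pos: [0.5037, -0.0148, 0.0329]
eef_rot: [0.822, 0.555, 0.108, -0.073]
contact_force: [-0.2, -0.2, -0.4]
opening: 0.5
finger_force: 0.0
```

```bash
python3 chk.py
```

```text
9.15 [ 0.5037 -0.0148  0.0329] [-0.2024 -0.2137 -0.3744] 0.5004996090863572
top empty_ramekin_center 0.92 [0.523  0.0319 0.0225] along 0.05056868874659239 lat 0.00030205689416932385
top chopper 0.89 [0.5649 0.1383 0.0017] along 0.16491525874659238 lat -0.0009159131058307374
side empty_ramekin_center 0.94 [ 0.3032 -0.2052  0.0236] along -0.2518152012534076 lat -0.11412191310583068
side empty_ramekin_center 0.85 [ 0.4246 -0.3228  0.0233] along -0.3150887812534076 lat 0.042608066894169294
side empty_ramekin_center 0.77 [0.5244 0.0309 0.0273] along 0.05016900874659238 lat 0.0019754568941692807
side chopper 0.77 [0.5634 0.1358 0.0055] along 0.1620345587465924 lat -0.0013649131058306868
wrist empty_ramekin_center 0.58 [0.5215 0.0339 0.0216] along 0.05185723874659237 lat -0.0018402931058307329
```

View pics/_side.png

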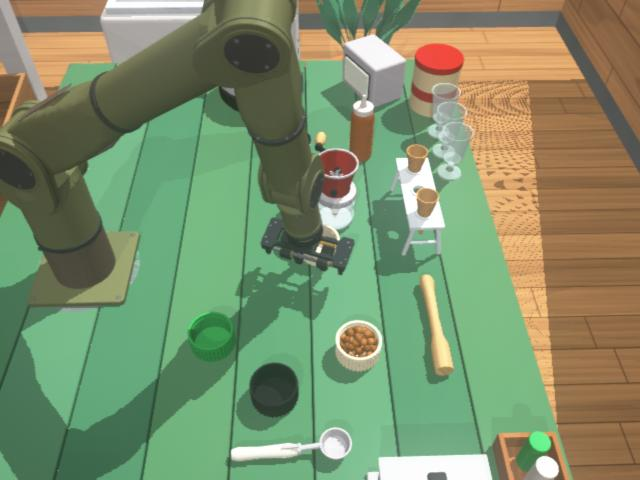

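The ramekin stands about 113 mm from the jar's axis and the chopper hasn't moved. Draw straight back, then up, and take the tilt out.

Emit:
jog_arm:
  turn:
    - [0, 0, 0]
    - [0, 0, 0]
    - [0, 0, 0]
    - [0, 0, 0]
    - [0, 0, 0]
    - [0, 0, 0]
    - [0, 0, 0]
    - [0, 0, 0]
    - [0, 0, 0]
    - [0, 0, 0]
    - [0, 0, 0]
    - [0, -0.13, 0]
    - [0, -0.26, 0]
    - [0, -0.26, 0]
    - [0, -0.26, 0]
  translation:
    - [-0.0097, 0, -0.0026]
    - [-0.0242, 0, -0.0064]
    - [-0.0435, 0, -0.0116]
    - [-0.0628, 0, -0.0167]
    - [-0.0773, 0, -0.0206]
    - [-0.0773, 0, -0.0206]
    - [-0.0709, 0, -0.0447]
    - [-0.0645, 0, -0.0688]
    - [-0.0555, 0, -0.1026]
    - [-0.0465, 0, -0.1364]
    - [-0.0387, 0, -0.1654]
    - [-0.0387, 0, -0.1654]
    - [-0.0387, 0, -0.1654]
    - [-0.0387, 0, -0.1654]
    - [-0.0387, 0, -0.1654]
  grip: [0.5, 0.5, 0.5, 0.5, 0.5, 0.5, 0.5, 0.5, 0.5, 0.5, 0.5, 0.5, 0.5, 0.5, 0.5]

```text
clock: 11.48
tool_pos: [0.4727, -0.0904, 0.1822]
eef_rot: [0.829, 0.559, -0.0, -0.001]
contact_force: [1.0, 0.3, -0.1]
opening: 0.499
finger_force: 0.0
```

```bash
python3 chk.py
python3 - <<'E'
from h import *
s=r.get_state();print(R.from_quat(s['eef_rot']).as_matrix(),s['q'])
print([(c,round(d['p'],2),d['position']) for c in('top','side') for d in models.place_of(c,'nut_ramekin_top')[:1]])
print('tool shift',tool([.5915,-.2332,.105]))
E
```

```text
11.475 [ 0.4727 -0.0904  0.1822] [ 0.9589  0.342  -0.1238] 0.499473067913122
top empty_ramekin_center 0.93 [ 0.428  -0.3231  0.0227] along -0.23237922098379962 lat 0.04616176982306529
top empty_ramekin_center 0.86 [0.5223 0.0337 0.0219] along 0.1336810690162004 lat -0.0007331201769347276
top empty_ramekin_center 0.65 [ 0.3005 -0.2052  0.0284] along -0.17112312098379961 lat -0.1163327501769347
top chopper 0.81 [0.5682 0.1383 0.0012] along 0.24786513901620044 lat 0.002432249823065308
top chopper 0.68 [0.5235 0.0321 0.0244] along 0.13265022901620038 lat 0.0009807598230652456
side empty_ramekin_center 0.94 [ 0.3011 -0.2086  0.0242] along -0.17404744098379962 lat -0.11449743017693473
side empty_ramekin_center 0.82 [ 0.4232 -0.3238  0.0229] along -0.23483401098379958 lat 0.0419779798230653
side empty_ramekin_center 0.8 [0.5243 0.0309 0.0284] along 0.1318394690162004 lat 0.0021735198230652744
side empty_ramekin_center 0.41 [0.5644 0.1375 0.0017] along 0.2456939990162004 lat -0.0007874101769347053
side chopper 0.75 [0.5623 0.1378 0.003 ] along 0.24518171901620042 lat -0.002845950176934703
[[ 0.3762  0.9265 -0.0001]
 [ 0.9265 -0.3762  0.0002]
 [ 0.0002 -0.0002 -1.    ]] [ 0.5911  0.7484 -0.8271  2.045   0.8478  0.731  -1.1682]
[('top', 0.64, [0.5891, -0.2321, 0.0499]), ('side', 0.86, [0.5919, -0.2367, 0.0499])]
tool shift [-0.0883  0.1634  0.0776]
```

View pics/_wrist.png

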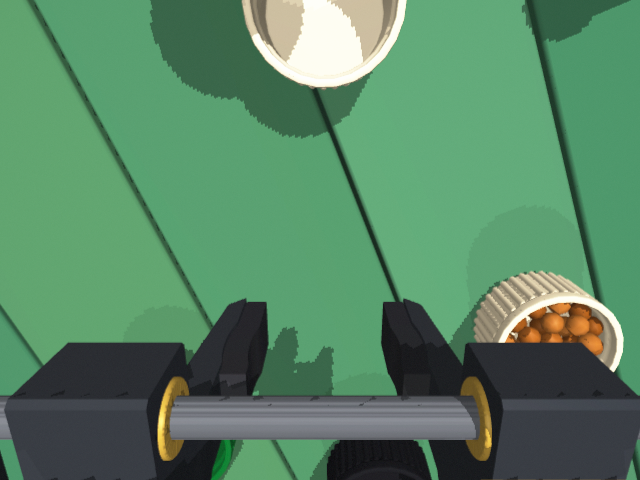

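The ramekin stands let go at (0.523, 0.033), 114 mm from the jar's axis (wrist view: rim edge at (325,85), hazelnuts at (555,335)). Next is the hazelnut ramekin, with the fingers nearly closed to point.

Emit:
jog_arm:
  turn:
    - [0, 0, 0]
    - [0, 0, 0]
    - [0, 0, 0]
    - [0, 0, 0]
    - [0, 0, 0]
    - [0, 0, 0]
    - [0, 0, 0]
    - [0, 0, 0]
    - [0, 0, 0]
    - [0, 0, 0]
    - [0, 0, 0]
    - [0, 0, 0]
  translation:
    - [-0.015, 0.027, 0]
    - [-0.03, 0.055, 0]
    - [-0.045, 0.082, 0]
    - [-0.06, 0.11, 0]
    - [-0.075, 0.137, 0]
    - [-0.088, 0.164, 0]
    - [-0.088, 0.164, 0]
    - [-0.088, 0.164, 0.02]
    - [-0.088, 0.164, 0.04]
    - [-0.088, 0.164, 0.06]
    - [-0.088, 0.164, 0.072]
    - [-0.088, 0.164, 0.077]
  grip: [0.95, 0.95, 0.95, 0.95, 0.95, 0.95, 0.95, 0.95, 0.95, 0.95, 0.95, 0.95]

```text
clock: 13.52
tool_pos: [0.5919, -0.2328, 0.1045]
eef_rot: [0.829, 0.559, -0.0, -0.0]
contact_force: [-0.1, -0.3, -0.1]
opening: 0.05
finger_force: 0.0
```

Emit:
jog_arm:
  turn:
    - [0, 0, 0]
    - [0, 0, 0]
    - [0, 0, 0]
    - [0, 0, 0]
    - [0, 0, 0]
    - [0, 0, 0]
    - [0, 0, 0]
    - [0, 0, 0]
    - [0, 0, 0]
    - [0, 0, 0]
    - [0, 0, 0]
    - [0, 0, 0]
    - [0, 0, 0]
    - [0, 0, 0]
    - [0, 0, 0]
    - [0, 0, 0]
    - [0, 0, 0]
    - [0, 0, 0]
  translation:
    - [0, 0, 0]
    - [0, 0, 0]
    - [0, 0, 0]
    - [0, 0, 0]
    - [0, 0, 0]
    - [0, 0, 0]
    - [0, 0, 0]
    - [0, 0, 0]
    - [0, 0, 0]
    - [0, 0, 0]
    - [0, 0, 0]
    - [0, 0, 0]
    - [0, 0, 0]
    - [0, 0, 0]
    - [0, 0, 0]
    - [0, 0, 0]
    - [0, 0, 0]
    - [0, 0, 0]
  grip: [0.95, 0.95, 0.95, 0.95, 0.95, 0.95, 0.95, 0.95, 0.95, 0.95, 0.95, 0.95, 0.95, 0.95, 0.95, 0.95, 0.95, 0.95]

```text
clock: 15.78
tool_pos: [0.5922, -0.2331, 0.1056]
eef_rot: [0.829, 0.559, -0.0, 0.0]
contact_force: [-0.5, -0.5, -0.4]
opening: 0.051
finger_force: 0.0
```

Run:
```python
from h import *
s=r.get_state();print(s['clock'],s['tool_pos'],s['q'],s['opening']); print(R.from_quat(s['eef_rot']).as_matrix())
snap('wrist');print([(round(d['p'],2),d['position']) for d in models.place_of('wrist','nut_ramekin_top')[:2]])
snap('side','s3.png');print([(round(d['p'],2),d['position']) for d in models.place_of('side','nut_ramekin_top')[:2]])
print([(round(d['p'],2),d['position']) for d in models.place_of('side','crank_knob')[:2]])
```

```text
15.775 [ 0.5922 -0.2331  0.1056] [ 0.7026  1.0127 -0.7827  1.622   0.8766  0.8922 -0.8133] 0.05076103094907317
[[ 0.3755  0.9268 -0.    ]
 [ 0.9268 -0.3755 -0.0001]
 [-0.0001  0.     -1.    ]]
[(0.84, [0.5917, -0.2334, 0.0494])]
[(0.57, [0.5913, -0.2336, 0.0503])]
[(0.58, [0.5296, 0.2304, 0.1764])]
```

View pics/s3.png

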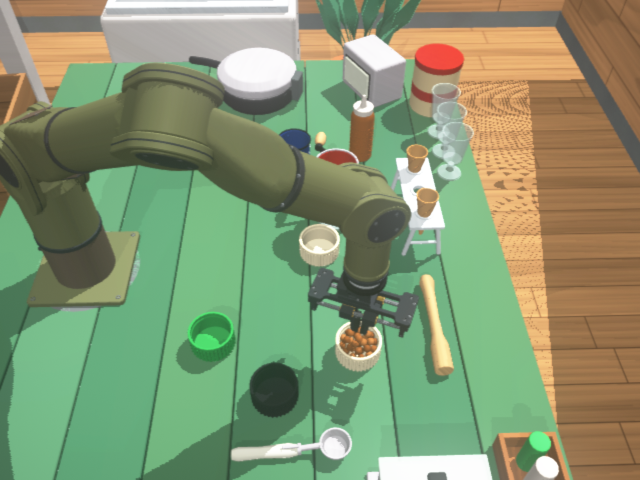

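Held 2.25 s over the middle of the hazelnuts, with the tips about 26 mm above the heap. The side view shows the gripper centred over them at (358,335) and the cream ramekin upright beside the jar at (320,245). Next: rise high, cross to above the knob, and check from near.

Emit:
jog_arm:
  turn:
    - [0, 0, 0]
    - [0, 0, 0]
    - [0, 0, 0]
    - [0, 0, 0]
    - [0, 0, 0]
    - [0, 0, -0.05]
    - [0, 0, -0.1]
    - [0, 0, -0.15]
    - [0, 0, -0.2]
    - [0, 0, -0.25]
    - [0, 0, -0.3]
    - [0, 0, -0.35]
    - [0, 0, -0.4]
    - [0, 0, -0.45]
    - [0, 0, -0.5]
    - [0, 0, -0.5]
    - [0, 0, -0.5]
    - [0, 0, -0.5]
  translation:
    - [0, 0, -0.04]
    - [0, 0, -0.08]
    - [0, 0, -0.12]
    - [0, 0, -0.16]
    - [0, 0, -0.18]
    - [0.04, -0.023, -0.18]
    - [0.08, -0.045, -0.18]
    - [0.12, -0.068, -0.18]
    - [0.16, -0.091, -0.18]
    - [0.2, -0.114, -0.18]
    - [0.24, -0.136, -0.18]
    - [0.28, -0.159, -0.18]
    - [0.32, -0.182, -0.18]
    - [0.36, -0.205, -0.18]
    - [0.385, -0.219, -0.18]
    - [0.405, -0.23, -0.18]
    - [0.405, -0.23, -0.18]
    - [0.405, -0.23, -0.18]
  grip: [0.95, 0.95, 0.95, 0.95, 0.95, 0.95, 0.95, 0.95, 0.95, 0.95, 0.95, 0.95, 0.95, 0.95, 0.95, 0.95, 0.95, 0.95]

```text
clock: 18.27
tool_pos: [0.5314, 0.2272, 0.2849]
eef_rot: [0.666, 0.746, -0.001, 0.0]
contact_force: [0.6, -1.4, -0.2]
opening: 0.049
finger_force: 0.0
```

Run:
```python
from h import *
s=r.get_state();print(s['clock'],s['tool_pos'],s['q'],s['contact_force']); print(R.from_quat(s['eef_rot']).as_matrix())
snap('wrist','w4.png')
for n in('crank_knob','chopper'):print(n,[(round(d['p'],2),np.array(d['position']),proj('wrist',d['position'])) for d in models.place_of('wrist',n)[:2]])
print('pred',proj('wrist',[.531,.229,.174]))
print('shift',tool([.531,.229,.229]))
```

```text
18.275 [0.5314 0.2272 0.2849] [ 0.0546  0.7589 -1.0037  1.6552  0.6982  1.1289 -1.0279] [ 0.6317 -1.352  -0.1544]
[[-0.1136  0.9935 -0.0007]
 [ 0.9935  0.1136 -0.0019]
 [-0.0018 -0.0009 -1.    ]]
crank_knob [(0.75, array([0.5308, 0.2266, 0.1727]), array([321.5698, 242.6658]))]
chopper []
pred [322.2763 239.8486]
shift [ 0.002  -0.0004  0.0563]
```

View pics/w4.png

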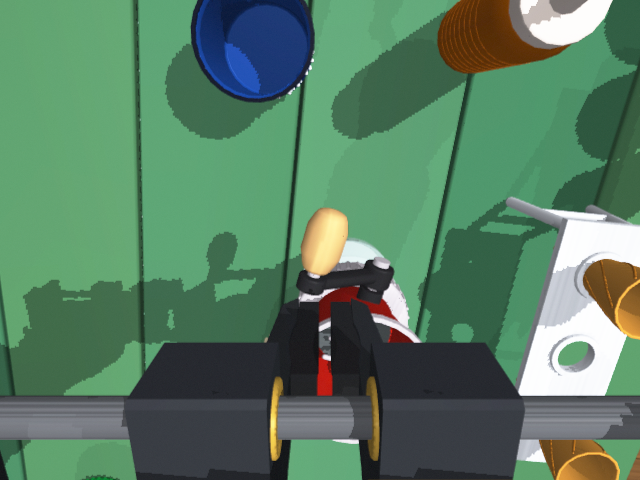

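The wrist view shows the knob at (325,242), where it was predicted, so the tool is right above it. Descend 55 mm and hold.

Emit:
jog_arm:
  turn:
    - [0, 0, 0]
    - [0, 0, 0]
    - [0, 0, 0]
    - [0, 0, 0]
    - [0, 0, 0]
    - [0, 0, 0]
    - [0, 0, 0]
    - [0, 0, 0]
    - [0, 0, 0]
    - [0, 0, 0]
    - [0, 0, 0]
    - [0, 0, 0]
    - [0, 0, 0]
    - [0, 0, 0]
    - [0, 0, 0]
    - [0, 0, 0]
    - [0, 0, 0]
    - [0, 0, 0]
    - [0, 0, 0]
    - [0, 0, 0]
  translation:
    - [0, 0, 0.015]
    - [0, 0, 0.03]
    - [0, 0, 0.042]
    - [0, 0, 0.05]
    - [0, 0, 0.055]
    - [0, 0, 0.055]
    - [0, 0, 0.055]
    - [0, 0, 0.055]
    - [0, 0, 0.055]
    - [0, 0, 0.055]
    - [0, 0, 0.055]
    - [0, 0, 0.055]
    - [0, 0, 0.055]
    - [0, 0, 0.055]
    - [0, 0, 0.055]
    - [0, 0, 0.055]
    - [0, 0, 0.055]
    - [0, 0, 0.055]
    - [0, 0, 0.055]
    - [0, 0, 0.055]
  grip: [0.95, 0.95, 0.95, 0.95, 0.95, 0.95, 0.95, 0.95, 0.95, 0.95, 0.95, 0.95, 0.95, 0.95, 0.95, 0.95, 0.95, 0.95, 0.95, 0.95]

```text
clock: 20.92
tool_pos: [0.5312, 0.2287, 0.2306]
eef_rot: [0.665, 0.747, -0.0, 0.0]
contact_force: [0.1, 0.3, 0.3]
opening: 0.048
finger_force: 0.0
```

Run:
```python
from h import *
s=r.get_state();print(s['clock'],s['tool_pos'],s['contact_force'])
for c in('wrist','side','top'):
    snap(c)
    for n in('crank_knob','empty_ramekin_center','chopper'):print(c,n,[(round(d['p'],2),np.array(d['position'])) for d in models.place_of(c,n)[:4]])
print(r.finish_job())
```

```text
20.925 [0.5312 0.2287 0.2306] [0.0779 0.3295 0.333 ]
wrist crank_knob [(0.71, array([0.5289, 0.2231, 0.1691]))]
wrist empty_ramekin_center []
wrist chopper [(0.61, array([ 0.5607,  0.1383, -0.0006]))]
side crank_knob []
side empty_ramekin_center [(0.94, array([ 0.3023, -0.207 ,  0.0224])), (0.79, array([ 0.4225, -0.3227,  0.022 ])), (0.66, array([0.5261, 0.0314, 0.0267]))]
side chopper [(0.84, array([0.5602, 0.1378, 0.0025]))]
top crank_knob []
top empty_ramekin_center [(0.77, array([ 0.428 , -0.3243,  0.0245])), (0.58, array([ 0.3005, -0.2026,  0.0263])), (0.56, array([0.5226, 0.0323, 0.0226])), (0.4, array([ 0.4522, -0.4331, -0.002 ]))]
top chopper [(0.67, array([0.5648, 0.1401, 0.0014]))]
the job is handed in; nothing more can be done
None
```

I handed the job in at about 21 s, with no verdict returned: the cream ramekin stands upright about 11 cm from the jar's axis (a gap of roughly 2 cm to the glass) on the side away from the crank, the hazelnuts were pointed at for just over two seconds, and the fingers finished pointing down about 5.5 cm above the middle of the crank knob.

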